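Open the bench incubator and hold its clear inner cover half open

TASK

A colleague is about to take a culture plate out of the small white benchtop incubator: lift its outer lid by the black bar handle, lay it gently right back onto its stop and let go of it. Then raise the clear inner cover by its blue handle, only half-way so that the warm gas stays in, and hold it steady at 45 degrees; it falls shut by itself, so finish with the gripper still holding it there. Do not fling or drop either lid, and leave the plates and everything else on the bench where they are.

Things in the scene. Friction and masses are not known exactly. Their poses are not given: they have to be found in the camera images.
- incubator: The small white top-opening benchtop incubator, fixed to the bench: housing 208 mm deep (its x) x 280 mm wide (its y) x 110 mm high, with a 50 mm high outer lid on top (162 mm in all when shut). Origin at the centre of its underside, z up. Its -x side is the front with the black control panel; both lids are hinged along its y axis towards its back (+x) side and open upward and backward.
- outer_lid (a joint): Opening angle of the white outer lid, rad: 0 shut, grows as it opens, 1.8 on its stop (leaning 13 degrees back past upright). The lid weighs about 0.6 kg, its hinge is damped; below about 1.25 rad it falls shut, beyond that it sinks back onto its stop by itself and stays.
- lid_handle (a point): Middle of the round black bar handle on top of the outer lid: bar 12 mm thick, 95 mm clear between its end posts, parallel to the hinge (incubator y), bar centre 38 mm above the lid's top face: fingers can straddle it from above and the bar can turn between them. Lid shut: 71 mm in front of the incubator's centre, 200 mm above the bench, 175 mm in front of and 88 mm above the hinge axis.
- lid_hinge (a point): Middle of the outer lid's hinge axis (fixed): at the incubator's back top edge, 104 mm behind its centre, 112 mm above the bench; its y axis is the hinge axis. The lid's front edge is 208 mm from it and stands 315 mm above the bench when the lid is on its stop; the open lid then reaches about 135 mm behind it, handle included.
- inner_cover (a joint): Opening angle of the clear inner cover, rad: 0 shut, grows as it opens, 45 degrees is 0.785. The hinge is free: it falls shut when let go anywhere below upright. It weighs about 0.26 kg. It lies under the outer lid and can be reached only once that is open.
- cover_handle (a point): Middle of the blue round bar handle on the clear inner cover: bar 10 mm thick, 64 mm clear length between its end posts, parallel to the hinge (incubator y), bar centre 34 mm above the cover's top face. When shut: 50 mm in front of the incubator's centre, 143 mm above the bench; 135 mm in front of and 38 mm above the cover's hinge axis. The cover is a 158 x 246 x 6 mm clear panel with a grey edge.
- cover_hinge (a point): Middle of the clear cover's hinge axis (fixed): 85 mm behind the incubator's centre, 105 mm above the bench; its y axis is the hinge axis.
- media_mid (a point): Bystander, to be left alone: amber media bottle with blue cap, 72 mm across, 165 mm tall; point at its centre, half-way up.
- spray_mid (a point): Bystander, to be left alone: white spray bottle with green trigger head, 68 mm across, about 200 mm tall; point at its centre, half-way up.
- tip_mid (a point): Bystander, to be left alone: blue pipette-tip box with clear top, 122 x 84 x 67 mm; point at its centre, half-way up.
- rack_mid (a point): Bystander, to be left alone: green tube rack with six capped tubes, 170 x 80 mm, 110 mm tall; point at its centre, half-way up.
- dish_mid (a point): Bystander, to be left alone: stack of three petri dishes, 92 mm across, 46 mm tall; point at its centre, half-way up.
- timer_mid (a point): Bystander, to be left alone: white bench timer lying flat, 70 x 75 x 18 mm; point at its centre, half-way up.
- plate_a_mid (a point): Bystander, to be left alone: multiwell culture plate (orange wells), 128 x 86 x 21 mm, inside the incubator's chamber under the clear cover; point at its centre, half-way up.
- plate_b_mid (a point): Bystander, to be left alone: multiwell culture plate (red wells), 128 x 86 x 21 mm, inside the chamber beside the other plate; point at its centre, half-way up.

How it is judged:
On the way:
1. the outer lid rests right back on its stop, let go, with the clear cover still shut (value of joint outer_lid above 1.73 rad and contact force between outer_lid and the arm below 0.2 N and contact force between outer_lid and the fingers below 0.2 N and value of joint inner_cover below 0.1 rad), for 0.2 s.
At the end, for the whole second after the job is handed in: The outer lid is back on its stop (over 1.73 rad of 1.8) with the robot not touching it, and the clear inner cover stands still (under 0.1 rad/s) at 45 degrees, within 7 degrees (0.663 to 0.907 rad), carried by the gripper's fingers (over 0.3 N) (value of joint outer_lid above 1.73 rad and contact force between outer_lid and the arm below 0.2 N and contact force between outer_lid and the fingers below 0.2 N and value of joint inner_cover between 0.663 and 0.907 rad and velocity of joint inner_cover between -0.1 and 0.1 rad/s and contact force between inner_cover and the fingers above 0.3 N); the arm keeps its last pose, push and grip.
It fails at once if the outer lid is flung or dropped (faster than 3 rad/s) (velocity of joint outer_lid above 3 rad/s or velocity of joint outer_lid below -3 rad/s).
It fails at once if the clear cover is flung or dropped (faster than 4 rad/s) (velocity of joint inner_cover above 4 rad/s or velocity of joint inner_cover below -4 rad/s).
It fails at once if a bystander or a plate in the chamber is shifted by more than 20 mm or tipped (distance of any of media_mid, spray_mid, tip_mid, rack_mid, dish_mid, timer_mid, plate_a_mid, plate_b_mid from where it was at the start of the episode above 0.02 m or angle between any of media_mid, spray_mid, tip_mid, rack_mid, dish_mid, timer_mid, plate_a_mid, plate_b_mid's own z axis and vertical above 0.3 rad).
It also fails if it takes over 61 s, if anything falls off the work surface, if the arm or the gripper's body presses on something with over 40 N, if the wrist force passes 120 N, or if a joint passes its speed limit or range.

ROBOT

A 6-joint arm with a two-finger parallel gripper is mounted at the origin on the work surface. World frame = base frame: x ahead of the robot, y to its left, z up, the work surface at z = 0. Lengths are in m, angles in rad, forces in N, time in s.
With the tool pointing down it reaches from about 0.35 to 0.85 m from the base axis. Payload 8.1 kg.
Tool frame: the origin (TCP) lies between the finger pads; the fingertips stand 11 mm ahead of it and the grasp point (between the pads) lies 8 mm behind it (robot.tips_ahead is the distance from the TCP to the fingertips, in m); z points along the fingers, y is the line along which they close (so a half turn about z gives the same grasp; the last joint's range is limited). The gripper opens to 93 mm and grips with 3 to 60 N. Pads are 15 mm wide; open, the fingers measure 128 mm over their backs; the gripper's body (75 mm by 188 mm) begins 65 mm behind the grasp point.
Start: joints at [-1.402, 0.13, 1.488, -0, 1.523, -0.085], TCP at [0.151, -0.581, 0.23] pointing down, gripper open.
Joint ranges: [-2.96, 2.96], [-0.89, 2.26], [0.02, 2.5], [-1.34, 4.48], [0, 2.73], [-2.66, 2.66]. Speed limits (rad/s): [2.39, 2.39, 2.79, 3.14, 3.14, 3.14].

INTERFACE

Orientations are given as a rotation vector (axis times angle).
In Python, from plant import robot gives the robot as it stands. The module is installed in compiled form; this text tells all that it offers.
- The arm moves only by the tool move_arm, never from a script. Its argument "deltas" is one flat list of numbers, 7 for each row, row after row: the shift along the tool's x, y, z in m, then the turn, a rotation vector about the tool's x, y, z in rad, then the opening, from 0 (shut) to 1 (fully open). A call has 1 to 12 rows; each row is the pose to reach, as a shift and turn from the pose commanded when the call began, along the tool's axes at that moment; what a row does not reach only later rows make up. A row lasts 1/8 s, in which the tool goes at most 62.5 mm and 10.7 degrees, less where a joint would pass 70% of its speed; a pose out of reach is approached as far as the arm can. A call with a gripper value outside its range is refused whole. The fingers move at their own pace and stop on an object; "squeeze" is the grip in N (left out, the last holds). Time passes only in rows, so rows that repeat a pose let the fingers close. It gives the time, the measured TCP pose, the force, the opening and the grip force at its end, in the units of the state.
- robot.read_state(): the state, without advancing time (a new reading comes with each control period).
- robot.read_camera(name): name is "scene" or "top" or "wrist"; returns (picture, depth): 480x640x3 uint8, red, green, blue; 480x640 float32, m along the optical axis (not along the pixel's ray), 0 where there is no reading.
- robot.camera_model(name): a dict with "K" (3x3 intrinsics, pixels), "R" (3x3) and "t" (3): a world point X has camera coordinates R X + t; the wrist camera has in their place "tool_from_camera" (4x4, takes a point from camera to tool coordinates, whose origin is the TCP and whose axes are the flange's). Camera axes: x right, y down, z forward; pixel columns grow to the right and rows downward; lengths in m; the calibration is good to about 2 mm. The wrist camera is an equidistant fisheye: a pixel r from the principal point sees the ray r / f radians off the axis. A picture is of the moment at which its call begins: read the wrist's pose just before it. camera_model takes no time and is no camera call.
- robot.close_job(): hands the job in; it is judged then, once.
Trained networks look in the newest picture that a camera, given by its name, has taken for a name from the list of things; names that differ only in an ending like _2 or _b are one class to them, and where a whole thing is asked for, a point or a joint stands for the part that bears it (a point fixed in the world has none). Each returns a list of dicts, best first, with "confidence" (0 to 1); they miss things now and then, are a little off and sometimes report something else, mostly with a low value. They report only what shows in the picture. A call takes as long as a camera call.
- robot.recognise(camera, label): "uv" ([column, row] in pixels, amid what is visible of it).
The state is a dict: "t": time; "q": joint angles; "dq": joint speeds; "joint_torque": joint torques, N m; "tool_pos": TCP position; "orientation": TCP orientation; "force": force on the tool from outside, world axes, zero at the start; "wrist_torque": the same for the moment, N m; "opening": finger opening in m; "gripper_force": force on a finger pad.
Only numpy, scipy, OpenCV 4.12 (cv2) and the standard library are available. Lean on these libraries where they do the work, as an engineer would, in place of code of your own. Each camera call takes 0.05 s, during which the arm holds its last target. There are 200 camera calls.

## Working session

There is one attempt and no reset: what is moved stays moved. The work goes in short steps, Python scripts to look and compute and a tool call to move; the robot and the scene stay as the last step left them, time stands still between calls to the robot, and variables do not carry over. Pictures are saved under pics/ and viewed, at most 10 in all, crops included, and the job is handed in when it is done.

Besides the shell and the picture viewer there is one more tool, called after ">>>" by a JSON object that holds its "name" and its "arguments", one argument or row to a line. move_arm: Moves the arm, as the interface text tells. Its arguments: {"type":"object","properties":{"deltas":{"type":"array","items":{"type":"number"}},"squeeze":{"type":"number"}},"required":["deltas"]}

```bash
mkdir -p pics
cat > h.py <<'E'
import numpy as np, cv2
from plant import robot
from scipy.spatial.transform import Rotation as Ro
def cam(n):
    p,d=robot.read_camera(n); m=robot.camera_model(n); return p,d,m
def w(uv,d,m,r=2):
    u,v=int(round(uv[0])),int(round(uv[1]))
    a=d[max(v-r,0):v+r+1,max(u-r,0):u+r+1]; a=a[a>0]; z=np.median(a)
    K=np.array(m['K']); c=np.array([(uv[0]-K[0,2])/K[0,0]*z,(uv[1]-K[1,2])/K[1,1]*z,z])
    return np.array(m['R']).T@(c-np.array(m['t']))
def save(n,p): cv2.imwrite('pics/'+n,p[:,:,::-1])
E
python3 - <<'E'
from h import *
for n in ['scene','top']:
    p,d,m=cam(n); save(n+'0.png',p); np.savez(n+'0.npz',d=d)
    print(n,np.round(m['K'],0).tolist(),np.round(-np.array(m['R']).T@m['t'],3))
    for l in ['incubator','outer_lid','lid_handle','media_mid','spray_mid','tip_mid','rack_mid','dish_mid','timer_mid']:
        for r in robot.recognise(n,l)[:2]: print(l,np.round(r['uv']),round(r['confidence'],2),np.round(w(r['uv'],d,m),3))
E
```

```text
scene [[561.0, 0.0, 325.0], [0.0, 561.0, 231.0], [0.0, 0.0, 1.0]] [1.114 0.227 1.169]
incubator [250. 250.] 0.72 [ 0.593 -0.108  0.162]
outer_lid [247. 241.] 0.59 [ 0.576 -0.122  0.162]
lid_handle [249. 240.] 0.97 [ 0.571 -0.119  0.162]
media_mid [136. 204.] 0.8 [ 0.529 -0.425  0.104]
media_mid [248. 242.] 0.24 [ 0.576 -0.118  0.162]
spray_mid [121. 247.] 0.55 [ 0.656 -0.388  0.128]
tip_mid [169. 170.] 0.59 [ 0.39  -0.421  0.067]
rack_mid [496. 371.] 0.66 [0.653 0.44  0.058]
dish_mid [500. 300.] 0.57 [0.485 0.426 0.047]
dish_mid [136. 206.] 0.3 [ 0.532 -0.427  0.1  ]
timer_mid [466. 246.] 0.93 [0.351 0.334 0.017]
timer_mid [499. 370.] 0.69 [0.649 0.445 0.055]
top [[470.0, 0.0, 320.0], [0.0, 470.0, 229.0], [0.0, 0.0, 1.0]] [0.358 0.025 1.22 ]
incubator [380. 202.] 0.75 [ 0.548 -0.127  0.164]
incubator [486. 175.] 0.56 [ 0.624 -0.383  0.132]
outer_lid [382. 204.] 0.83 [ 0.542 -0.132  0.163]
lid_handle [382. 206.] 0.81 [ 0.538 -0.132  0.163]
lid_handle [148. 170.] 0.35 [0.622 0.422 0.111]
media_mid [502. 229.] 0.92 [ 0.498 -0.425  0.116]
spray_mid [484. 172.] 0.83 [ 0.633 -0.378  0.13 ]
tip_mid [500. 280.] 0.82 [ 0.377 -0.436  0.067]
rack_mid [151. 169.] 0.95 [0.623 0.416 0.111]
dish_mid [152. 237.] 0.8 [0.465 0.425 0.046]
timer_mid [192. 291.] 0.71 [0.335 0.327 0.018]
```

View pics/scene0.png

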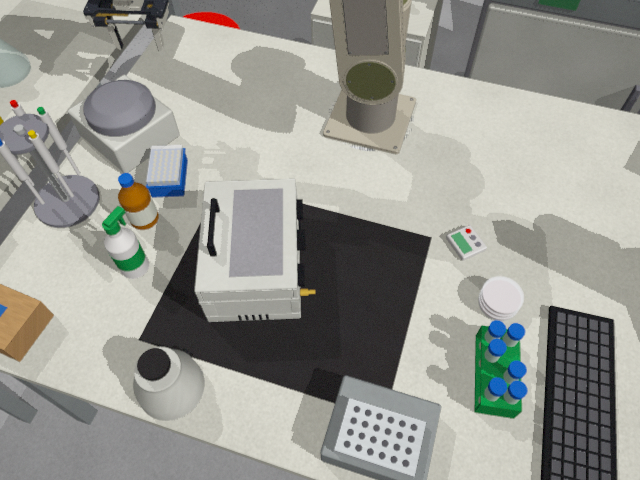

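View pics/top0.png

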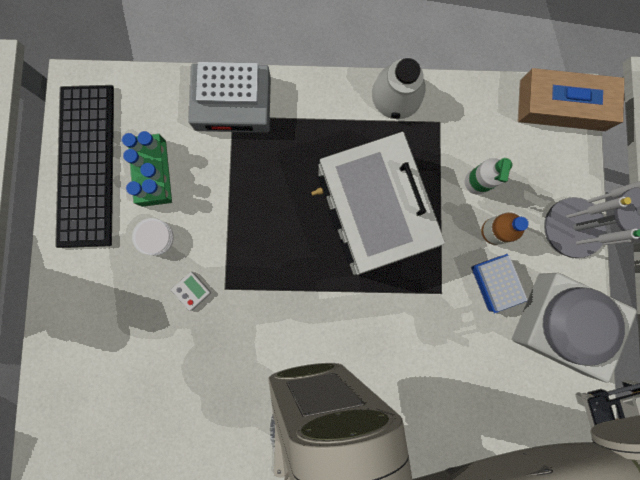

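The incubator's front (handle side, top image bar at about (413,188)) faces right, toward −y and the bottles, and its hinge side is at left around (340,215). Next I fit the pose from the depth.

```bash
cat >> h.py <<'E'
def cloud(d,m):
    K=np.array(m['K']); v,u=np.mgrid[0:480,0:640]
    c=np.stack([(u-K[0,2])/K[0,0]*d,(v-K[1,2])/K[1,1]*d,d],-1)
    return (c-np.array(m['t']))@np.array(m['R'])
E
python3 - <<'E'
from h import *
for n in ['top','scene']:
    m=robot.camera_model(n); d=np.load(n+'0.npz')['d']; X=cloud(d,m)
    box=(X[...,0]>.35)&(X[...,0]<.8)&(X[...,1]<.15)&(X[...,1]>-.33)&(d>0)
    L=X[box&(abs(X[...,2]-.163)<.005)]
    print(n,'lid',cv2.minAreaRect((L[:,:2]*1000).astype(np.float32)),L[:,2].mean())
    H=X[box&(X[...,2]>.188)&(X[...,2]<.22)]
    print('bar',cv2.minAreaRect((H[:,:2]*1000).astype(np.float32)),H.mean(0),H[:,2].max(),len(H))
s=robot.read_state(); print(s['tool_pos'],s['orientation'],Ro.from_rotvec(s['orientation']).as_matrix().round(3).tolist())
print(np.round(robot.camera_model('wrist')['tool_from_camera'],3))
E
```

```text
top lid ((551.1736450195312, -130.30267333984375), (277.6402587890625, 206.93138122558594), 20.255516052246094) 0.1631479303547094
bar ((575.4412231445312, -195.4250030517578), (121.15267944335938, 14.138581275939941), 20.050682067871094) [ 0.57382826 -0.19499039  0.20457892] 0.2115924713216928 323
scene lid ((551.3599853515625, -130.264892578125), (280.83685302734375, 205.75588989257812), 20.20091438293457) 0.16134977017358806
bar ((575.3045654296875, -195.40841674804688), (122.0457534790039, 14.28567123413086), 19.716089248657227) [ 0.58109137 -0.19294307  0.20249602] 0.20919606028121582 316
[ 0.1506917  -0.58078432  0.22964527] [3.11629975e+00 3.97594083e-01 5.37210291e-05] [[0.968, 0.251, 0.0], [0.251, -0.968, -0.0], [0.0, 0.0, -1.0]]
[[-0.001 -0.953 -0.302  0.085]
 [ 1.    -0.    -0.     0.   ]
 [ 0.    -0.302  0.953 -0.155]
 [ 0.     0.     0.     1.   ]]
```

The two cameras agree: centre (0.551,−0.130), back axis ex=(−0.344,0.939), bar at about (0.575,−0.196,0.202). I'm moving above the bar now.

>>> {"name": "move_arm", "arguments": {
  "deltas": [0.02,-0.01,-0.05,0,0,0,1,0.06,-0.03,-0.08,0,0,-0.02,1,0.11,-0.055,-0.08,0,0,-0.04,1,0.16,-0.08,-0.08,0,0,-0.06,1,0.21,-0.11,-0.08,0,0,-0.08,1,0.26,-0.135,-0.08,0,0,-0.098,1,0.31,-0.16,-0.08,0,0,-0.098,1,0.36,-0.19,-0.08,0,0,-0.098,1,0.41,-0.215,-0.08,0,0,-0.098,1,0.46,-0.24,-0.08,0,0,-0.098,1,0.507,-0.265,-0.075,0,0,-0.098,1,0.507,-0.265,-0.07,0,0,-0.098,1],
  "squeeze": 15
}}

```text
t: 2.5
tool_pos: [0.5769, -0.1939, 0.2989]
orientation: [-3.091, -0.557, -0.0]
force: [-1.5, -0.0, 1.1]
opening: 0.093
gripper_force: 0.0
```

```bash
cat >> h.py <<'E'
C=np.array([.5513,-.1303,0]); EX=np.array([-.344,.939,0]); EY=np.array([-.939,-.344,0])
def fish(n,T):
    "wrist depth cloud in world; T tool pose"
    p,d,m=cam('wrist'); K=np.array(m['K']); v,u=np.mgrid[0:480,0:640]
    a=(u-K[0,2])/K[0,0]; b=(v-K[1,2])/K[1,1]; r=np.hypot(a,b)+1e-9
    s=np.tan(np.minimum(r,1.5))/r
    c=np.stack([a*s*d,b*s*d,d,np.ones_like(d)],-1)
    X=c@(T@np.array(m['tool_from_camera'])).T; save(n,p); return p,d,X[...,:3]
def tool():
    s=robot.read_state(); T=np.eye(4); T[:3,:3]=Ro.from_rotvec(s['orientation']).as_matrix(); T[:3,3]=s['tool_pos']; return s,T
E
python3 - <<'E'
from h import *
s,T=tool(); p,d,X=fish('w1.png',T)
print(s['t'],T.round(3).tolist(),s['q'])
print([ (r['uv'],r['confidence']) for r in robot.recognise('wrist','lid_handle')[:2]])
q=(X-C); a=q@EX; b=q@EY; z=X[...,2]
H=(d>0)&(z>.185)&(z<.215)&(abs(a+.071)<.03)&(abs(b)<.08)
if H.sum(): print(H.sum(),cv2.minAreaRect((X[H][:,:2]*1000).astype(np.float32)),'ex',np.percentile(a[H],[2,50,98]),'ey',np.percentile(b[H],[2,98]),'z',np.percentile(z[H],[50,98]))
E
```

```text
2.5 [[0.937, 0.349, -0.0, 0.577], [0.349, -0.937, 0.001, -0.194], [0.0, -0.001, -1.0, 0.299], [0.0, 0.0, 0.0, 1.0]] [-4.08989250e-01  1.36060569e-01  1.35697780e+00  8.54619702e-04
  1.64909302e+00  8.05528630e-01]
[([255.5, 196.6], 0.94)]
2740 ((575.7384033203125, -196.1721649169922), (121.01971435546875, 14.014901161193848), 20.053796768188477) ex [-0.07628907 -0.06998874 -0.06425154] ey [-0.05926599  0.05572172] z [0.20455498 0.20662292]
```

View pics/w1.png

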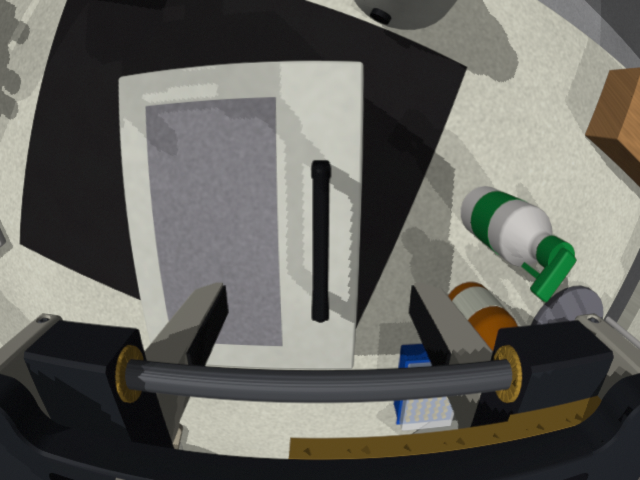

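The bar lies at (0.5757,−0.1962) with its top at z 0.2066, between the fingers (bar from (321,165) to (321,320) in the wrist view). I'll descend and close.

>>> {"name": "move_arm", "arguments": {
  "deltas": [-0.002,0.002,0.03,0,0,0,1,-0.002,0.002,0.06,0,0,0,1,-0.002,0.002,0.085,0,0,0,0.7,-0.002,0.002,0.101,0,0,0,0.5,-0.002,0.002,0.101,0,0,0,0.3,-0.002,0.002,0.101,0,0,0,0.1,-0.002,0.002,0.101,0,0,0,0,-0.002,0.002,0.101,0,0,0,0,-0.002,0.002,0.101,0,0,0,0,-0.002,0.002,0.101,0,0,0,0],
  "squeeze": 15
}}

```text
t: 3.85
tool_pos: [0.5738, -0.1995, 0.1987]
orientation: [3.093, 0.55, 0.0]
force: [-0.8, -0.3, -0.3]
opening: 0.0176
gripper_force: 0.8
```

```bash
cat >> h.py <<'E'
def arc(hinge,r,a0,ths,tilts,T,off):
    """rows from tool pose T: bar at angle a0+th about hinge point, tool tilted back by tilt; off: bar in tool z ahead of TCP"""
    R0=T[:3,:3]; rows=[]
    lat=(T[:3,3]-hinge)@EY
    for th,ti in zip(ths,tilts):
        P=hinge+lat*EY-EX*r*np.cos(a0+th)+np.array([0,0,1])*r*np.sin(a0+th)
        R=Ro.from_rotvec(EY*ti).as_matrix()@R0
        rows.append(np.r_[R0.T@(P-R[:,2]*off-T[:3,3]),Ro.from_matrix(R0.T@R).as_rotvec()])
    return np.array(rows)
E
python3 - <<'E'
from h import *
s,T=tool(); print(s['t'],s['tool_pos'],s['opening'],s['gripper_force'],s['force'])
h=C+.104*EX+[0,0,.112]
ths=np.r_[np.linspace(0,1.76,25)[1:]]
print(arc(h,.1959,np.arctan2(88,175),np.r_[0,ths],np.r_[0,ths]*.7/1.76,T,0.0).round(3))
E
```

```text
3.85 [ 0.57376344 -0.19947176  0.19872353] 0.01757820016306381 0.8177793771028519 [-0.83938094 -0.31770404 -0.29772956]
[[ 0.    -0.002 -0.001  0.     0.     0.   ]
 [ 0.    -0.009 -0.014 -0.029 -0.    -0.   ]
 [ 0.    -0.016 -0.026 -0.058 -0.    -0.   ]
 [ 0.    -0.025 -0.037 -0.088 -0.    -0.   ]
 [ 0.    -0.035 -0.048 -0.117 -0.    -0.   ]
 [ 0.    -0.045 -0.058 -0.146 -0.    -0.   ]
 [ 0.    -0.056 -0.067 -0.175 -0.    -0.   ]
 [ 0.    -0.067 -0.076 -0.204 -0.    -0.   ]
 [ 0.    -0.08  -0.083 -0.233 -0.    -0.   ]
 [ 0.    -0.092 -0.09  -0.263 -0.    -0.   ]
 [ 0.    -0.106 -0.096 -0.292 -0.    -0.   ]
 [ 0.    -0.119 -0.101 -0.321 -0.    -0.   ]
 [ 0.    -0.133 -0.104 -0.35  -0.    -0.   ]
 [ 0.    -0.147 -0.107 -0.379 -0.    -0.   ]
 [ 0.    -0.161 -0.109 -0.408 -0.    -0.   ]
 [ 0.    -0.176 -0.109 -0.438 -0.    -0.   ]
 [ 0.    -0.19  -0.109 -0.467 -0.    -0.   ]
 [ 0.    -0.204 -0.107 -0.496 -0.    -0.   ]
 [ 0.    -0.218 -0.105 -0.525 -0.    -0.   ]
 [ 0.    -0.232 -0.101 -0.554 -0.    -0.   ]
 [ 0.    -0.246 -0.097 -0.583 -0.    -0.   ]
 [ 0.    -0.259 -0.091 -0.613 -0.    -0.   ]
 [ 0.    -0.272 -0.084 -0.642 -0.    -0.   ]
 [ 0.    -0.284 -0.077 -0.671 -0.001 -0.   ]
 [ 0.    -0.296 -0.069 -0.7   -0.001 -0.   ]]
```

>>> {"name": "move_arm", "arguments": {
  "deltas": [0,0,0,0,0,0,0,0,0,0,0,0,0,0,0,0,0,0,0,0,0],
  "squeeze": 15
}}

```text
t: 4.22
tool_pos: [0.5728, -0.1969, 0.1986]
orientation: [-3.088, -0.551, 0.003]
force: [-6.0, 11.3, 5.3]
opening: 0.0114
gripper_force: 15.0
```

>>> {"name": "move_arm", "arguments": {
  "deltas": [0,-0.007,-0.012,-0.029,0,0,0,0,-0.016,-0.026,-0.058,0,0,0,0,-0.025,-0.037,-0.088,0,0,0,0,-0.035,-0.048,-0.117,0,0,0,0,-0.045,-0.058,-0.146,0,0,0,0,-0.056,-0.067,-0.175,0,0,0,0,-0.067,-0.076,-0.204,0,0,0,0,-0.08,-0.083,-0.233,0,0,0,0,-0.092,-0.09,-0.263,0,0,0,0,-0.106,-0.096,-0.292,0,0,0,0,-0.119,-0.101,-0.321,0,0,0,0,-0.133,-0.104,-0.35,0,0,0]
}}

```text
t: 5.72
tool_pos: [0.5277, -0.0748, 0.3039]
orientation: [2.749, 0.487, 0.088]
force: [-0.2, -2.0, -5.7]
opening: 0.0117
gripper_force: 15.0
```

Run:
```python
from h import *
s,T=tool(); print(s['t'],s['tool_pos'],s['opening'],s['gripper_force'],s['force'],s['q'])
h=C+.104*EX+[0,0,.112]; v=T[:3,3]-h
x,z=-v@EX,v[2]; print('r',np.hypot(x,z),'th',np.arctan2(z,x)-np.arctan2(88,175))
ths=np.linspace(.88,1.78,13)
print(arc(h,.1959,np.arctan2(88,175),ths,(ths-.88)*.4,T,0.0).round(3))
p,d,m=cam('scene'); save('s2.png',p)
```

```text
5.725 [ 0.52767277 -0.07480002  0.30392126] 0.011678667683945357 14.995279759168625 [-0.24327236 -2.03639628 -5.69090275] [-0.01441147 -0.19867486  1.71653107 -0.32992095  1.4959416   1.20919317]
r 0.196847728277309 th 0.880669657020348
[[-0.    -0.     0.001  0.     0.     0.   ]
 [-0.    -0.013 -0.007 -0.03   0.    -0.   ]
 [-0.    -0.026 -0.013 -0.06   0.    -0.   ]
 [-0.    -0.04  -0.019 -0.09   0.    -0.   ]
 [-0.    -0.054 -0.023 -0.12   0.    -0.   ]
 [-0.    -0.068 -0.027 -0.15   0.    -0.   ]
 [-0.    -0.082 -0.029 -0.18   0.    -0.   ]
 [-0.    -0.097 -0.031 -0.21   0.    -0.   ]
 [-0.    -0.112 -0.031 -0.24   0.    -0.   ]
 [-0.    -0.126 -0.03  -0.27   0.    -0.   ]
 [-0.    -0.141 -0.028 -0.3    0.    -0.   ]
 [-0.    -0.155 -0.025 -0.33   0.    -0.   ]
 [-0.    -0.169 -0.021 -0.36   0.    -0.   ]]
```

View pics/s2.png

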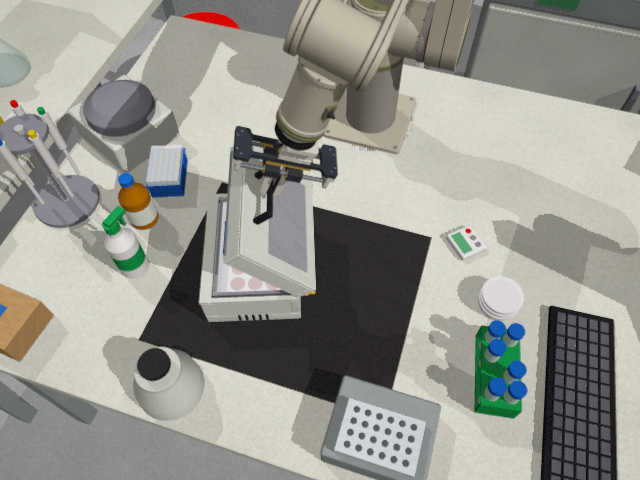

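The lid is open about 50° and follows the arc, with the bar held at about (270,185). I'm continuing to the stop.

>>> {"name": "move_arm", "arguments": {
  "deltas": [0,-0.013,-0.007,-0.03,0,0,0,0,-0.026,-0.013,-0.06,0,0,0,0,-0.04,-0.019,-0.09,0,0,0,0,-0.054,-0.023,-0.12,0,0,0,0,-0.068,-0.027,-0.15,0,0,0,0,-0.082,-0.029,-0.18,0,0,0,0,-0.097,-0.031,-0.21,0,0,0,0,-0.112,-0.031,-0.24,0,0,0,0,-0.126,-0.03,-0.27,0,0,0,0,-0.141,-0.028,-0.3,0,0,0,0,-0.155,-0.025,-0.33,0,0,0,0,-0.168,-0.021,-0.36,0,0,0]
}}

```text
t: 7.28
tool_pos: [0.4715, 0.081, 0.2673]
orientation: [2.4, 0.424, 0.164]
force: [-5.1, 2.1, 2.3]
opening: 0.0116
gripper_force: 15.0
```

Run:
```python
from h import *
s,T=tool(); print(s['t'],s['tool_pos'],s['opening'],s['gripper_force'],s['force'],s['q'])
h=C+.104*EX+[0,0,.112]; v=T[:3,3]-h
x,z=-v@EX,v[2]; print('r',np.hypot(x,z),'th',np.arctan2(z,x)-np.arctan2(88,175))
print(T.round(3))
```

```text
7.275 [0.47154537 0.0809986  0.26731275] 0.01155239539375961 15.014864802360535 [-5.07488524  2.10594094  2.31214549] [ 0.56266552 -0.13094838  1.8435113  -0.69368881  1.59586233  1.82601139]
r 0.19740011199288 th 1.7700684915535372
[[ 0.939  0.258  0.228  0.472]
 [ 0.344 -0.712 -0.612  0.081]
 [ 0.005  0.653 -0.757  0.267]
 [ 0.     0.     0.     1.   ]]
```

>>> {"name": "move_arm", "arguments": {
  "deltas": [0,0,0,0,0,0,0.1,0,0,0,0,0,0,0.2,0,0,0,0,0,0,0.3,0,0,0,0,0,0,0.35,0,0,0,0,0,0,0.35,0,0,-0.01,0,0,0,0.35,0,0,-0.03,0,0,0,0.35,0,0,-0.06,0,0,0,0.35,0,0,-0.1,0,0,0,0.35,0,0,-0.14,0,0,0,0.35,0,0,-0.16,0,0,0,0.35]
}}

```text
t: 8.65
tool_pos: [0.4349, 0.1797, 0.3885]
orientation: [2.402, 0.427, 0.162]
force: [0.5, -0.4, 1.4]
opening: 0.0326
gripper_force: 0.0
```

Run:
```python
from h import *
s,T=tool(); print(s['t'],s['tool_pos'],s['opening'],s['force'],s['q'])
R=np.c_[-EY,-EX,[0,0,-1]]   # vertical tool
for P in [C+.10*EX+[0,0,.44],C-.05*EX+[0,0,.40],C-.05*EX+[0,0,.30]]:
    print((T[:3,:3].T@(P-T[:3,3])).round(3),Ro.from_matrix(T[:3,:3].T@R).as_rotvec().round(3))
p,d,m=cam('top'); save('t3.png',p); np.savez('t3.npz',d=d)
for l in ['cover_handle','outer_lid','lid_handle']: print(l,[(r['uv'],r['confidence'],w(r['uv'],d,m).round(3)) for r in robot.recognise('top',l)[:2]])
```

```text
8.65 [0.43490465 0.17968184 0.38850219] 0.03259805578388262 [ 0.4604495  -0.38902299  1.36949908] [ 0.7577013  -0.06425541  1.55974171 -0.68213399  1.8871882   1.83794406]
[0.002 0.209 0.111] [ 0.709 -0.003  0.   ]
[0.002 0.297 0.239] [ 0.709 -0.003  0.   ]
[0.002 0.232 0.315] [ 0.709 -0.003  0.   ]
cover_handle [([373.7, 205.1], 0.88, array([ 0.549, -0.119,  0.11 ])), ([354.0, 209.0], 0.51, array([ 0.538, -0.072,  0.109]))]
outer_lid [([317.1, 219.1], 0.67, array([0.484, 0.017, 0.313]))]
lid_handle [([314.3, 217.9], 0.64, array([0.486, 0.023, 0.312]))]
```

View pics/t3.png

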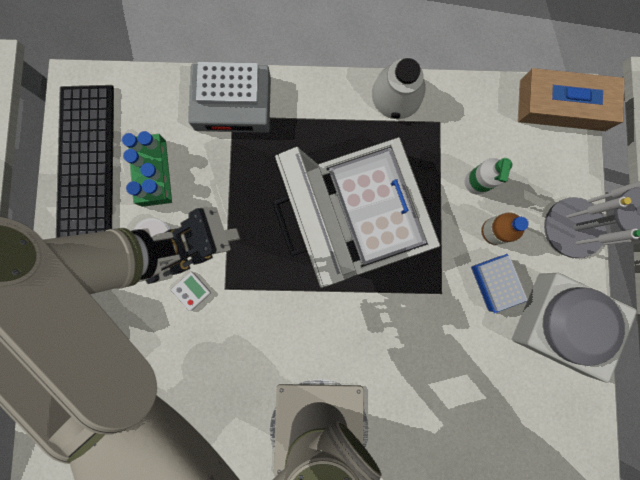

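The lid rests on its stop (edge around (317,219), height 0.313 m) and the blue handle shows at about (400,197). I'll pass high over the lid to above the cover handle.

>>> {"name": "move_arm", "arguments": {
  "deltas": [0,0.03,0.0,0.1,0,0,0.5,0.001,0.07,0.02,0.24,0,0,0.6,0.001,0.115,0.05,0.38,0,0,0.6,0.002,0.16,0.08,0.52,0,0,0.6,0.002,0.209,0.111,0.66,-0.003,0,0.6,0.002,0.24,0.155,0.709,-0.003,0,0.6,0.002,0.27,0.2,0.709,-0.003,0,0.6,0.002,0.297,0.239,0.709,-0.003,0,0.6,0.002,0.28,0.259,0.709,-0.003,0,0.6,0.002,0.264,0.277,0.709,-0.003,0,0.6,0.002,0.264,0.277,0.709,-0.003,0,0.6]
}}

```text
t: 10.22
tool_pos: [0.5665, -0.1789, 0.3443]
orientation: [-3.092, -0.546, 0.013]
force: [-0.3, -0.0, 0.1]
opening: 0.0558
gripper_force: 0.0
```

Run:
```python
from h import *
s,T=tool(); p,d,X=fish('w4.png',T)
print(s['t'],T.round(3).tolist(),s['q'],s['opening'],s['force'])
print([ (r['uv'],r['confidence']) for r in robot.recognise('wrist','cover_handle')[:2]])
q=(X-C); a=q@EX; b=q@EY; z=X[...,2]
H=(d>0)&(z>.13)&(z<.16)&(abs(a+.05)<.02)&(abs(b)<.06)
if H.sum(): print(H.sum(),cv2.minAreaRect((X[H][:,:2]*1000).astype(np.float32)),'ex',np.percentile(a[H],[2,50,98]),'ey',np.percentile(b[H],[2,98]),'z',np.percentile(z[H],[50,98]))
P=np.r_[X[H][:,:2].mean(0),.143]; print('delta tool',T[:3,:3].T@(P-T[:3,3]))
p,d,m=cam('scene'); save('s4.png',p)
```

```text
10.225 [[0.94, 0.342, -0.008, 0.566], [0.342, -0.94, 0.0, -0.179], [-0.008, -0.003, -1.0, 0.344], [0.0, 0.0, 0.0, 1.0]] [-0.39051862  0.10458406  1.3093586  -0.0027648   1.73542908  0.83047493] 0.055840643722502074 [-0.25193618 -0.02113632  0.1123736 ]
[([270.8, 187.7], 0.66), ([7.1, 25.2], 0.33)]
845 ((568.4187622070312, -176.15426635742188), (80.4904556274414, 11.295509338378906), 19.687929153442383) ex [-0.05426486 -0.04926418 -0.04417832] ey [-0.03982119  0.03761676] z [0.14684172 0.14889586]
delta tool [ 0.00621441 -0.00129292  0.20130614]
```

View pics/w4.png

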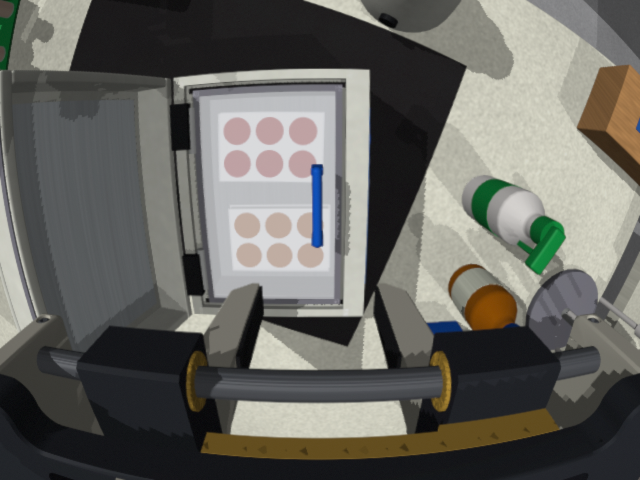

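View pics/s4.png

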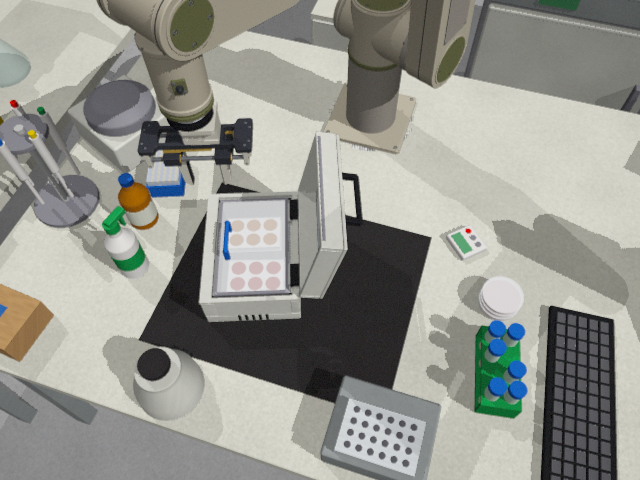

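The lid stands open on its stop; the blue bar ((317,165)–(317,245) in the wrist view) is centred between the fingers at (0.568,−0.176). I'll descend and grip it.

>>> {"name": "move_arm", "arguments": {
  "deltas": [0.004,-0.001,0.05,0,0,0,0.6,0.004,-0.001,0.1,0,0,0,0.6,0.004,-0.001,0.15,0,0,0,0.5,0.004,-0.001,0.185,0,0,0,0.4,0.004,-0.001,0.201,0,0,0,0.35,0.004,-0.001,0.201,0,0,0,0.2,0.004,-0.001,0.201,0,0,0,0.1,0.004,-0.001,0.201,0,0,0,0,0.004,-0.001,0.201,0,0,0,0,0.004,-0.001,0.201,0,0,0,0,0.004,-0.001,0.201,0,0,0,0],
  "squeeze": 15
}}

```text
t: 11.75
tool_pos: [0.5718, -0.1749, 0.1495]
orientation: [-3.093, -0.55, 0.001]
force: [-4.0, 10.1, 6.6]
opening: 0.0095
gripper_force: 15.0
```

Run:
```python
from h import *
s,T=tool(); print(s['t'],s['tool_pos'],s['opening'],s['gripper_force'],s['force'])
h=C+.085*EX+[0,0,.105]; a0=np.arctan2(38,135)
ths=np.linspace(0,.785,12)
print(arc(h,.1402,a0,ths,ths*.12/.785,T,0.0).round(3))
```

```text
11.75 [ 0.5717599  -0.17493318  0.14951518] 0.009485782338323005 15.001917779445648 [-3.95293912 10.08894182  6.58123658]
[[ 0.     0.001  0.007  0.     0.     0.   ]
 [-0.    -0.002 -0.003 -0.011 -0.     0.   ]
 [-0.    -0.006 -0.012 -0.022 -0.     0.   ]
 [-0.    -0.01  -0.021 -0.033 -0.     0.   ]
 [-0.    -0.015 -0.03  -0.044 -0.     0.   ]
 [-0.    -0.021 -0.038 -0.055 -0.     0.   ]
 [-0.    -0.027 -0.046 -0.065 -0.     0.   ]
 [-0.    -0.034 -0.053 -0.076 -0.     0.   ]
 [-0.    -0.041 -0.06  -0.087 -0.     0.   ]
 [-0.    -0.049 -0.067 -0.098 -0.     0.   ]
 [-0.    -0.057 -0.073 -0.109 -0.     0.   ]
 [-0.    -0.065 -0.078 -0.12  -0.     0.   ]]
```

>>> {"name": "move_arm", "arguments": {
  "deltas": [0,0,0,0,0,0,0,0,0,0,0,0,0,0,0,0,0,0,0,0,0]
}}

```text
t: 12.12
tool_pos: [0.5717, -0.1749, 0.1495]
orientation: [-3.093, -0.55, 0.001]
force: [-5.1, 9.8, 6.8]
opening: 0.0092
gripper_force: 15.0
```

Run:
```python
from h import *
s,T=tool(); print(s['t'],T.round(4).tolist(),s['force'],s['wrist_torque'])
X=cloud(*(lambda c:(c[1],c[2]))(cam('scene')))
# blue bar visible points
p,d,m=cam('scene'); X=cloud(d,m); hsv=cv2.cvtColor(p,cv2.COLOR_RGB2HSV)
q=X-C; H=(d>0)&(abs(hsv[...,0].astype(int)-112)<14)&(hsv[...,1]>150)&(abs(q@EX+.05)<.05)&(abs(q@EY)<.06)&(X[...,2]>.1)
print(H.sum(),np.percentile(X[H][:,2],[5,50,95]),np.percentile((q@EX)[H],[5,50,95]),np.percentile((q@EY)[H],[5,50,95]))
```

```text
12.125 [[0.9388, 0.3445, -0.0008, 0.5717], [0.3445, -0.9388, 0.0004, -0.1749], [-0.0007, -0.0007, -1.0, 0.1495], [0.0, 0.0, 0.0, 1.0]] [-5.07961243  9.81269514  6.80254656] [ 1.77069425  0.86645088 -0.03003821]
98 [0.12115867 0.14472847 0.14912113] [-0.05334845 -0.04916386 -0.04464702] [-0.04013855 -0.03249053  0.00154181]
```

Grip holds the bar near the fingertips (TCP 6 mm high). I'll reopen briefly, settle and regrip.

>>> {"name": "move_arm", "arguments": {
  "deltas": [0,-0.002,0,0,0,0,0.3,0,-0.002,0.001,0,0,0,0.3,0,-0.002,0.001,0,0,0,0.3,0,-0.002,0.001,0,0,0,0.3,0,-0.002,0.001,0,0,0,0.2,0,-0.002,0.001,0,0,0,0.1,0,-0.002,0.001,0,0,0,0,0,-0.002,0.001,0,0,0,0,0,-0.002,0.001,0,0,0,0,0,-0.002,0.001,0,0,0,0],
  "squeeze": 15
}}

```text
t: 13.48
tool_pos: [0.5705, -0.1751, 0.1462]
orientation: [3.091, 0.548, -0.004]
force: [0.8, -3.8, -0.6]
opening: 0.0093
gripper_force: 15.0
```

Run:
```python
from h import *
s,T=tool(); print(s['t'],s['tool_pos'],s['opening'],s['gripper_force'],s['force'])
h=C+.085*EX+[0,0,.105]; a0=np.arctan2(38,135)
ths=np.linspace(0,.785,12)
print(arc(h,.1402,a0,ths,ths*.12/.785,T,.143-0.143).round(3))
```

```text
13.475 [ 0.57051858 -0.17513176  0.14622242] 0.009282258190705524 14.999699592590332 [ 0.79060841 -3.75031296 -0.632014  ]
[[ 0.     0.001  0.003  0.     0.     0.   ]
 [-0.    -0.002 -0.006 -0.011  0.     0.   ]
 [-0.    -0.006 -0.016 -0.022  0.     0.   ]
 [-0.    -0.01  -0.025 -0.033  0.     0.   ]
 [-0.    -0.015 -0.033 -0.044  0.     0.   ]
 [-0.    -0.02  -0.042 -0.055  0.     0.   ]
 [-0.    -0.027 -0.049 -0.065  0.     0.   ]
 [-0.    -0.033 -0.057 -0.076  0.     0.   ]
 [-0.    -0.041 -0.064 -0.087  0.     0.   ]
 [-0.    -0.048 -0.07  -0.098  0.     0.   ]
 [-0.    -0.056 -0.076 -0.109  0.     0.   ]
 [-0.    -0.065 -0.081 -0.12   0.     0.   ]]
```

>>> {"name": "move_arm", "arguments": {
  "deltas": [0,-0.002,-0.009,-0.011,0,0,0,0,-0.006,-0.019,-0.022,0,0,0,0,-0.01,-0.028,-0.033,0,0,0,0,-0.015,-0.036,-0.044,0,0,0,0,-0.02,-0.045,-0.055,0,0,0,0,-0.027,-0.052,-0.065,0,0,0,0,-0.033,-0.06,-0.076,0,0,0,0,-0.041,-0.067,-0.087,0,0,0,0,-0.048,-0.073,-0.098,0,0,0,0,-0.056,-0.079,-0.109,0,0,0,0,-0.065,-0.084,-0.12,0,0,0,0,-0.065,-0.084,-0.12,0,0,0]
}}

```text
t: 14.98
tool_pos: [0.5484, -0.1137, 0.232]
orientation: [2.973, 0.527, 0.03]
force: [-3.4, -6.0, 4.4]
opening: 0.0096
gripper_force: 15.0
```

Run:
```python
from h import *
s,T=tool(); print(s['t'],s['tool_pos'],s['opening'],s['gripper_force'],s['force'])
h=C+.085*EX+[0,0,.105]; v=T[:3,3]+.003*T[:3,2]-h
x,z=-v@EX,v[2]; print('r',np.hypot(x,z),'th',np.arctan2(z,x)-np.arctan2(38,135))
p,d,m=cam('scene'); save('s5.png',p[100:340,120:440].repeat(2,0).repeat(2,1))
```

```text
14.975 [ 0.5483931  -0.11367432  0.23199722] 0.009557118105512543 15.00506043434143 [-3.39556284 -6.03567164  4.41198849]
r 0.14180802962481104 th 0.7901542867975048
```

View pics/s5.png

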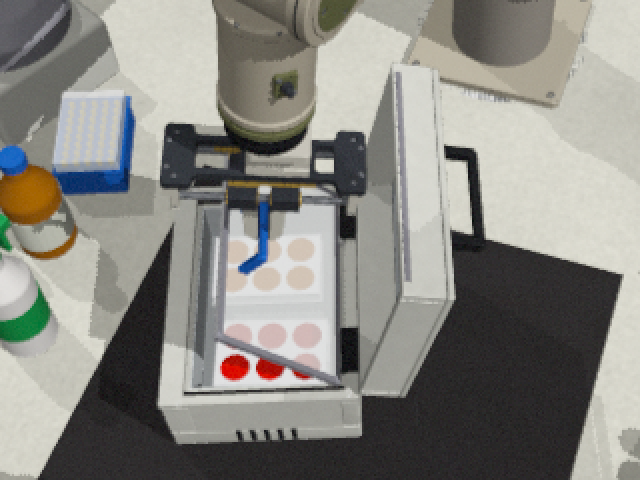

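The cover stands at about 45° held by the blue bar, and the gripper body is clear of the outer lid. I'll let it settle and hand in once the readings are steady.

>>> {"name": "move_arm", "arguments": {
  "deltas": [0,0,0,0,0,0,0,0,0,0,0,0,0,0,0,0,0,0,0,0,0,0,0,0,0,0,0,0]
}}

```text
t: 15.52
tool_pos: [0.5486, -0.1142, 0.2316]
orientation: [2.973, 0.526, 0.03]
force: [-2.9, -5.0, 3.4]
opening: 0.0093
gripper_force: 15.0
```

Run:
```python
from h import *
s,T=tool(); h=C+.085*EX+[0,0,.105]; v=T[:3,3]+.003*T[:3,2]-h
th=np.arctan2(v[2],-v@EX)-np.arctan2(38,135)
p,d,m=cam('scene'); X=cloud(d,m); q=X-C; a=q@EX; b=q@EY
L=(d>0)&(a>.14)&(a<.22)&(abs(b)<.13)&(X[...,2]>.28)&(X[...,2]<.34)
print(s['t'],th,np.abs(s['dq']).max(),s['force'],s['gripper_force'],'lid edge z,ex',np.percentile(X[L][:,2],98),np.percentile(a[L],[2,98]))
ok=.70<th<.87 and s['gripper_force']>5 and np.percentile(X[L][:,2],98)<.325
print(ok)
if ok: print(robot.close_job())
```

```text
15.525 0.7853211682213935 0.001360296114873537 [-2.89650977 -4.97777518  3.44069128] 15.007070749998093 lid edge z,ex 0.31507516832846016 [0.15111322 0.19885747]
True
the job is handed in; nothing more can be done
None
```

I've handed the job in: the outer lid rests on its stop, let go, and the gripper holds the clear cover steady at about 45° (0.785 rad, worked out from the gripper pose), at 15.5 s of the 61 s allowed; no verdict was shown.

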